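Load a returned mains adapter into the safety tester's interlocked drawer

TASK

Get the white mains adapter ready for its safety test: press the green release so that the tester's drawer springs open, and lay the adapter flat in the drawer's nest with its black inlet end towards the tester, let go, then push the drawer home until it clicks and stays shut. In the blue bin only the adapter's ends can be reached and in the nest only its sides, so on the way set it down flat on the green mat, let go, and take it again the other way. Set the adapter down rather than dropping it, do not slam the drawer, and leave the black adapter and the other things on the bench as they are.

Things in the scene. Friction and masses are not known exactly. Their poses are not given: they have to be found in the camera images.
- drawer (a joint): how far the drawer stands out, m: 0 shut and held by its catch (start), 0.107 fully out at its stop. Pressing the release lets a spring glide it out in 0.6 s. The spring always pushes outwards, 6 N near home, 4 N when out. Push it shut with 10 to 15 N: over the last 16 mm it rides over a sprung catch, which clicks at about 0; hard stop at -0.004. Left earlier, it slides out again
- release (a joint): how far the green release button is pressed, m: 0 = up, 0.008 = fully down; about 2 N starts it and 3 to 4 N lets the drawer go, at about 0.006; it springs back by itself
- release_top (a point): centre of the top of the green release button (round, 32 mm across, standing 18 mm above the tester's top, beside the drawer, 27 mm behind the tester's front face). Its x axis points the way the drawer shuts, z up. Pressed straight down
- tester: light grey benchtop safety tester, fixed, 230 mm deep (x), 260 mm wide (y), 90 mm high; origin at the centre of its underside, x axis from its front to its back, z up. Its front (-x side, with the drawer) faces the robot. The drawer's middle line lies at y = -0.04 m, the green button at x = -0.088, y = 0.085 m
- drawer_front (a point): middle of the outer face of the drawer's dark grey front (150 mm wide, 16 mm thick, from 12 to 78 mm above the bench; this point is 45 mm above the bench, and 65 mm in front of the nest's centre); moves with the drawer; x axis the way the drawer shuts. No handle: push here. When shut it stands 16 mm proud of the tester's face. The drawer's steel side walls are 44 mm above the bench, 132 mm apart
- nest (a point): centre of the nest's floor (orange pad in the drawer), 20 mm above the bench; x axis the way the drawer shuts, towards the tester, z up. Nest 72 mm long (x), 50 mm wide (y). Black blocks 26 mm high close both ends; black corner guides 14 mm high leave the middle 44 mm of each long side open to fingers, with 40 mm free beside the adapter. It is 58 mm in front of the tester's face when the drawer is out
- adapter: white mains adapter, a block 66 mm long (x), 44 mm wide (y), 34 mm high (z), with a 17 mm black cap at its inlet end, which is its +x end; origin at the centre of its underside; about 0.16 kg. Starts flat in the bin, lengthwise, beside the black adapter, so that only its ends are free to fingers
- adapter_inlet (a point): middle of the black inlet end face of the white adapter, 33 mm from its centre along its x axis, 17 mm above its underside
- bin: blue open-front parts bin, fixed to the bench, outside 158 mm long (x) by 108 mm wide (y), walls and floor 4 mm, sides and back 50 mm high, front lip (its -x end) 27.5 mm; origin at the centre of its underside
- mat: green-grey bench mat, 200 mm (x) by 150 mm (y), 3 mm thick, fixed; origin at the centre of its underside
- spare: black mains adapter of the same size, in the bin beside the white one, to be left there; origin at the centre of its underside
- multimeter: dark grey multimeter, 170 x 80 x 34 mm, lying behind the bin and the mat; leave it
- mug: white mug, 80 mm across, 95 mm high, to the right of the tester; leave it
- screwdriver: screwdriver with orange handle, 190 mm long, on the right of the bench; leave it
- roll: roll of blank paper labels, 72 mm across, 30 mm high, standing on the tester's top behind the green button; leave it
- carton: small brown carton, 100 x 70 x 50 mm, behind and left of the bin; leave it
There are look-alikes about, which are no part of the job. Several things look just like the spare: the one meant starts nearest to the robot's base.

How it is judged (in metres and radians):
On the way, in this order (a step that is already met when the one before it is completed fails the run):
1. the drawer has sprung open and the white adapter lies flat on the mat, let go and at rest (value of joint drawer above 0.095 m and x of adapter in the frame of mat between -0.1 and 0.1 m and y of adapter in the frame of mat between -0.075 and 0.075 m and z of adapter in the frame of mat between -0.001 and 0.008 m and angle between adapter's own z axis and vertical below 0.1 rad and contact force between the fingers and adapter below 0.05 N and linear speed of adapter below 0.02 m/s), for 0.2 s.
2. the white adapter lies flat in the nest of the open drawer, black inlet end towards the tester, let go and at rest (value of joint drawer above 0.095 m and x of adapter in the frame of nest between -0.006 and 0.006 m and y of adapter in the frame of nest between -0.006 and 0.006 m and z of adapter in the frame of nest between -0.004 and 0.004 m and x of adapter_inlet in the frame of nest above 0.02 m and angle between adapter's own z axis and vertical below 0.1 rad and contact force between the fingers and adapter below 0.05 N and linear speed of adapter below 0.02 m/s), for 0.2 s.
At the end, for the whole second after the job is handed in: the drawer is home and held by its catch (within 4 mm of shut, release button up), the white adapter lies flat in the nest, within 6 mm of its centre, black inlet end towards the tester, let go and at rest, and the black adapter is still flat in the bin (value of joint drawer between -0.005 and 0.004 m and value of joint release below 0.002 m and x of adapter in the frame of nest between -0.006 and 0.006 m and y of adapter in the frame of nest between -0.006 and 0.006 m and z of adapter in the frame of nest between -0.004 and 0.004 m and x of adapter_inlet in the frame of nest above 0.02 m and angle between adapter's own z axis and vertical below 0.1 rad and contact force between the fingers and adapter below 0.05 N and linear speed of adapter below 0.02 m/s and z of spare in the frame of bin below 0.012 m); the robot touches nothing.
It fails at once if the white adapter is dropped, thrown or slammed with the drawer: it moves faster than 0.5 m/s while no finger holds it (contact force between the fingers and adapter below 0.01 N and linear speed of adapter above 0.5 m/s).
It fails at once if the black adapter or another thing on the bench is moved more than 30 mm or tipped over (distance of any of spare, multimeter, mug, screwdriver, roll, carton from where it was at the start of the episode above 0.03 m or angle between any of spare, mug, roll, carton's own z axis and vertical above 0.5 rad).
It also fails if it takes over 72 s, if anything falls off the work surface, if the arm or the gripper's body presses on something with over 40 N, if the wrist force passes 120 N, or if a joint passes its speed limit or range.

ROBOT

A 6-joint arm with a two-finger parallel gripper is mounted at the origin on the work surface. World frame = base frame: x ahead of the robot, y to its left, z up, the work surface at z = 0. Lengths are in mm, angles in rad, forces in N, time in s.
With the tool pointing down it reaches from about 275 to 775 mm from the base axis. Payload 14.6 kg.
Tool frame: the origin (TCP) lies at the centre of the arm's flange, where the gripper is bolted on; the fingertips stand 173 mm ahead of it and the grasp point (between the pads) lies 155 mm ahead of it; y points along the fingers, x is the direction in which the jaws open and shut, and the axes are right-handed (so a half turn about y gives the same grasp; the last joint's range is limited). The gripper opens to 85 mm and grips with 20 to 120 N. Pads are 22 mm wide; open, the fingers measure 114 mm over their backs; the gripper's body (76 mm by 85 mm) begins 54 mm behind the grasp point. The pads swing forward as they close: fully open they stand 13 mm farther back than shut.
Start: joints at [-1.27, 0.263, -0.048, 1.259, 0, 1.415], TCP at [231.09, -471.409, 404.678] pointing down, gripper open.
Joint ranges: [-2.65, 2.65], [-0.89, 1.7], [-1.18, 1.37], [-2.13, 2.11], [-1.35, 1.29], [-3.14, 3.14]. Speed limits (rad/s): [1.89, 1.89, 2.57, 2.79, 3.14, 3.14].

INTERFACE

Orientations are given as a rotation vector (axis times angle).
In Python, from bench import robot gives the robot as it stands. Calls block until the motion is done:
- robot.reach(position, orientation): joint-space move of the TCP to a pose.
- robot.move_l(position, rot=None, vel=150, threshold=None): straight line of the TCP; rot=None keeps the orientation; vel is the mean speed in mm/s. With threshold (N) it stops when the force on the tool has changed by that much, and returns True; else False.
- robot.move_joints(angles): joint-space move.
- robot.gripper_to(opening): finger opening in mm; the grip force is fixed at half the most; returns when the fingers have stopped.
- robot.hold(seconds).
- robot.solve_ik(position, orientation): joint angles nearest the present ones, or None.
- robot.sense(): the state.
- robot.get_image(name): name is "scene" or "top" or "wrist"; returns the picture (384x512x3 uint8, red, green, blue); there is no depth.
- robot.get_calibration(name): a dict with "fx", "fy", "cx", "cy" (pixels), "view" (4x4, takes a point from world to camera coordinates); the wrist camera has in their place "mount" (4x4, takes a point from camera to tool coordinates, whose origin is the TCP and whose axes are the tool frame's). Camera axes: x right, y down, z forward; pixel columns grow to the right and rows downward; lengths in mm; the calibration is good to about 2 mm. The wrist camera is an equidistant fisheye: a pixel r from the principal point sees the ray r / f radians off the axis. A picture is of the moment at which its call begins: read the wrist's pose just before it. get_calibration takes no time and is no camera call.
A pose or a line that the arm cannot do raises robot.Unreachable and nothing moves.
- robot.sign_off(): hands the job in, once; it reports no verdict.
The state is a dict: "t": time; "joint_pos": joint angles; "qvel": joint speeds; "joint_efforts": joint torques, N m; "tcp_pos": TCP position; "ee_rot": TCP orientation; "wrist_force": force on the tool from outside, world axes, zero at the start; "moment": the same for the moment, N m; "finger_gap": finger opening in mm.
Only numpy, scipy, OpenCV 4.12 (cv2) and the standard library are available. Lean on these libraries where they do the work, as an engineer would, in place of code of your own. Each camera call takes 0.05 s, during which the arm holds its last target.

## Working session

There is one attempt and no reset: what is moved stays moved. The work goes in short steps, each a Python script; the robot and the scene stay as the last script left them, time stands still between calls to the robot, and variables do not carry over. Pictures are saved under pics/ and viewed, and the job is handed in when it is done.

```bash
ls; mkdir -p pics; python3 - <<'E'
from bench import robot
import cv2, numpy as np
for n in ["scene","top","wrist"]:
    im=robot.get_image(n); cv2.imwrite(f"pics/{n}0.png",im[:,:,::-1])
    c=robot.get_calibration(n); print(n,{k:np.round(v,3).tolist() for k,v in c.items()})
s=robot.sense(); print(s["t"],s["tcp_pos"],s["ee_rot"],s["finger_gap"])
E
```

```text
pics
scene {'fx': 383.467, 'fy': 383.467, 'cx': 258.455, 'cy': 193.925, 'view': [[0.224, 0.974, 0.012, -111.563], [0.68, -0.148, -0.718, -319.203], [-0.698, 0.169, -0.696, 1826.702], [0.0, 0.0, 0.0, 1.0]]}
top {'fx': 442.811, 'fy': 442.811, 'cx': 255.043, 'cy': 189.938, 'view': [[-0.013, -1.0, 0.018, -40.501], [-0.998, 0.012, -0.059, 590.234], [0.059, -0.019, -0.998, 1395.561], [0.0, 0.0, 0.0, 1.0]]}
wrist {'fx': 297.319, 'fy': 297.319, 'cx': 257.845, 'cy': 194.551, 'mount': [[1.0, 0.002, -0.0, -1.503], [0.001, -0.279, 0.96, 31.629], [0.002, -0.96, -0.279, 70.034], [0.0, 0.0, 0.0, 1.0]]}
0.15 [ 231.07310248 -471.34947274  404.34781521] [-1.39048231  0.86765417 -0.86670087] 85.50500395201495
```

View pics/top0.png

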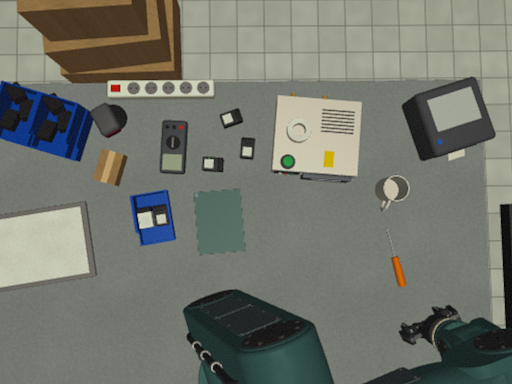

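View pics/scene0.png

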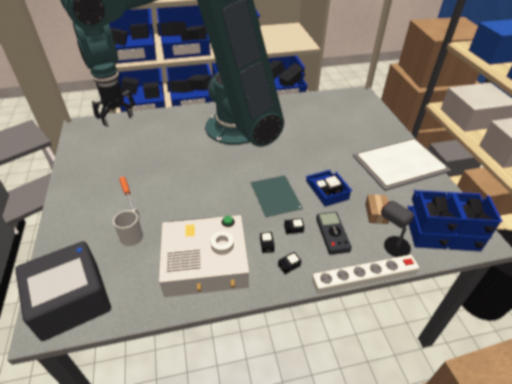

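View pics/wrist0.png

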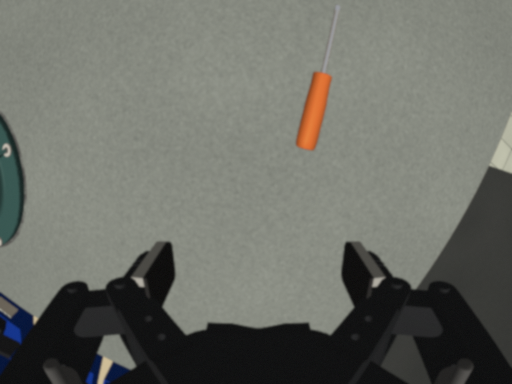

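```bash
python3 - <<'E'
import cv2, numpy as np
im=cv2.imread("pics/top0.png")
a=cv2.resize(im[185:260,120:220],None,fx=8,fy=8,interpolation=cv2.INTER_CUBIC); cv2.imwrite("pics/c1.png",a)
a=cv2.resize(im[85:190,195:375],None,fx=4.4,fy=4.4,interpolation=cv2.INTER_CUBIC); cv2.imwrite("pics/c2.png",a)
E
```

```text
(no output)
```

View pics/c1.png

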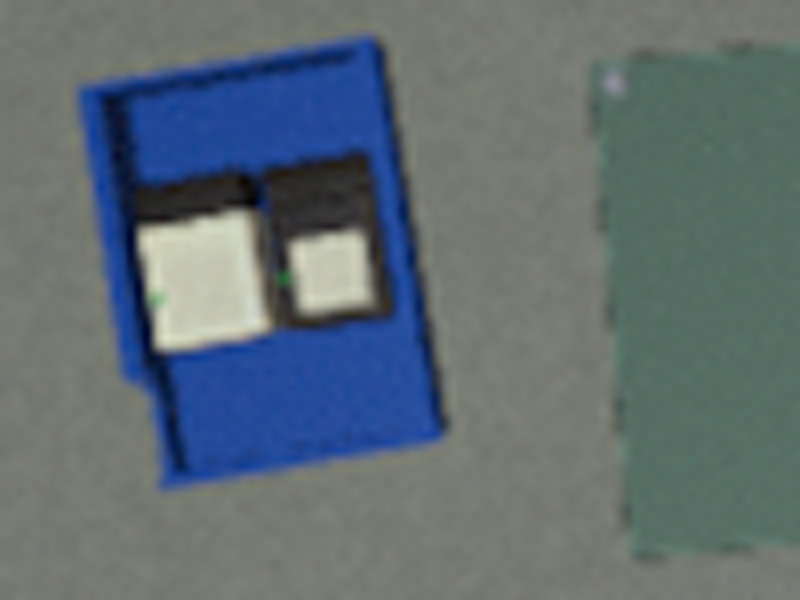

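View pics/c2.png

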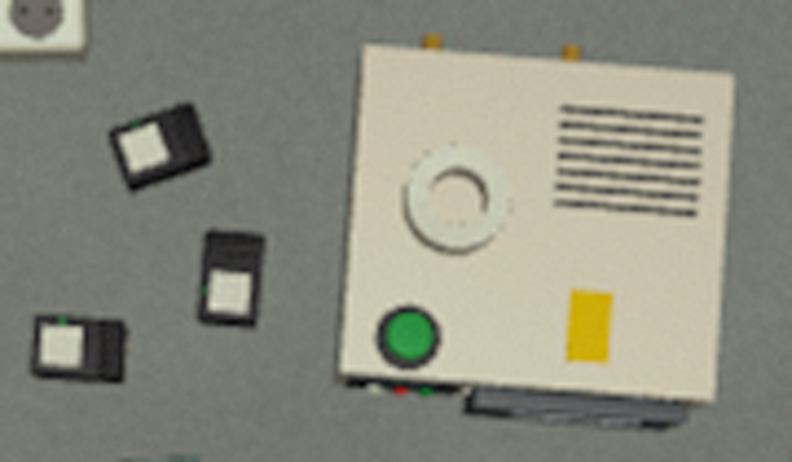

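```bash
cat > h.py <<'E'
from bench import robot
import cv2, numpy as np
from scipy.spatial.transform import Rotation as Rn
def R(a):
    c,s=np.cos(a),np.sin(a); return np.array([[c,0,-s],[s,0,c],[0,-1,0.]])
def rv(a): return Rn.from_matrix(R(a)).as_rotvec()
def tocast(px,C,pose=None):
    """rays (origin, dirs) in world"""
    px=np.atleast_2d(px).astype(float)
    u=(px-[C["cx"],C["cy"]])/[C["fx"],C["fy"]]
    if "view" in C:
        V=np.array(C["view"]); d=np.c_[u,np.ones(len(u))]
        Rw=V[:3,:3].T; o=-Rw@V[:3,3]
    else:
        th=np.linalg.norm(u,axis=1,keepdims=True)
        d=np.c_[u/np.maximum(th,1e-9)*np.sin(th),np.cos(th)]
        M=np.array(C["mount"]); p,r=pose; T=Rn.from_rotvec(r).as_matrix()
        Rw=T@M[:3,:3]; o=np.array(p)+T@M[:3,3]
    return o,d@Rw.T
def cast(px,C,z,pose=None):
    o,d=tocast(px,C,pose); return o+d*((z-o[2])/d[:,2:])
def proj(P,C,pose):
    P=np.atleast_2d(P); M=np.array(C["mount"]); T=Rn.from_rotvec(pose[1]).as_matrix()
    q=((P-pose[0])@T-M[:3,3])@M[:3,:3]
    n=np.hypot(q[:,0],q[:,1]); th=np.arctan2(n,q[:,2])
    return np.c_[q[:,0]/n*th*C["fx"]+C["cx"],q[:,1]/n*th*C["fy"]+C["cy"]]
def wrist(name):
    s=robot.sense(); im=robot.get_image("wrist")[:,:,::-1].copy(); cv2.imwrite(f"pics/{name}.png",im)
    return im,robot.get_calibration("wrist"),(np.array(s["tcp_pos"]),np.array(s["ee_rot"]))
def rect(mask,C,z,pose=None):
    cs,_=cv2.findContours(mask.astype(np.uint8),cv2.RETR_EXTERNAL,cv2.CHAIN_APPROX_NONE)
    c=max(cs,key=cv2.contourArea)[:,0]
    P=cast(c,C,z,pose)[:,:2].astype(np.float32)
    return cv2.minAreaRect(P),c
E
python3 - <<'E'
from h import *
C=robot.get_calibration("top"); im=cv2.imread("pics/top0.png"); hsv=cv2.cvtColor(im,cv2.COLOR_BGR2HSV).astype(int)
H,S,V=[hsv[...,i] for i in range(3)]
g=((H>50)&(H<80)&(S>120)&(V>60)); n=np.zeros_like(g); n[140:180,270:305]=g[140:180,270:305]
r,c=rect(n,C,108); print("button",r)
t=(V>150)&(S<60); n[:]=0; n[90:180,270:365]=t[90:180,270:365]
n=cv2.morphologyEx(n.astype(np.uint8),cv2.MORPH_CLOSE,np.ones((9,9)))
r,c=rect(n,C,90); print("tester",r, cv2.boxPoints(r).round(1).tolist())
m=(H>72)&(H<95)&(S>35); n=np.zeros_like(g); n[180:260,185:255]=m[180:260,185:255]
r,c=rect(n,C,3); print("mat",r,cv2.boxPoints(r).round(1).tolist())
n=np.zeros_like(g); n[205:235,132:155]=t[205:235,132:155]
r,c=rect(n,C,38); print("white",r,cv2.boxPoints(r).round(1).tolist())
b=(H>105)&(H<125)&(S>150); n=np.zeros_like(g); n[185:250,125:180]=b[185:250,125:180]
r,c=rect(n,C,40); print("bin",r,cv2.boxPoints(r).round(1).tolist())
s=robot.sense(); print(Rn.from_rotvec(s["ee_rot"]).as_matrix().round(3))
E
```

```text
button ((670.241455078125, -146.337158203125), (30.11372184753418, 30.20423698425293), 89.36595916748047)
tester ((746.6472778320312, -237.85792541503906), (261.2124328613281, 241.0513916015625), 84.9320068359375) [[615.0999755859375, -357.29998779296875], [855.2000122070312, -378.6000061035156], [878.2000122070312, -118.4000015258789], [638.0999755859375, -97.0999984741211]]
mat ((492.11981201171875, 68.74472045898438), (199.11764526367188, 148.0850830078125), 4.324939727783203) [[387.29998779296875, 135.10000610351562], [398.3999938964844, -12.600000381469727], [597.0, 2.4000000953674316], [585.7999877929688, 150.10000610351562]]
white ((499.3029479980469, 296.8374328613281), (48.54279708862305, 43.26291275024414), 9.55064582824707) [[471.79998779296875, 314.1000061035156], [479.0, 271.5], [526.7999877929688, 279.5], [519.5999755859375, 322.20001220703125]]
bin ((506.4851989746094, 274.138427734375), (157.7083740234375, 117.34886169433594), 9.315370559692383) [[419.20001220703125, 319.29998779296875], [438.20001220703125, 203.5], [593.7999877929688, 229.0], [574.7999877929688, 344.79998779296875]]
[[ 0.44  -0.     0.898]
 [-0.898  0.001  0.44 ]
 [-0.001 -1.     0.   ]]
```

```bash
python3 - <<'E'
from h import *
th=-0.0885
for nm,p,a0 in [("btn",[670,-146,300],th),("bin",[508,298,200],0.167),("mat",[492,69,200],0),("nest",[574,-263,200],th)]:
  for k in range(-2,2):
    a=a0+k*np.pi/2
    q=robot.solve_ik(p,rv(a)); print(nm,k,None if q is None else np.round(q,2))
E
```

```text
btn -2 [-0.33  0.58  0.19  1.18  0.   -1.82]
btn -1 [-0.33  0.58  0.19  1.18  0.    2.9 ]
btn 0 [-0.33  0.58  0.19  1.18  0.    1.33]
btn 1 [-0.33  0.58  0.19  1.18  0.   -0.24]
bin -2 [ 0.39  0.5  -0.26  0.81  0.   -1.35]
bin -1 [ 0.39  0.5  -0.26  0.81  0.   -2.92]
bin 0 [ 0.39  0.5  -0.26  0.81  0.    1.8 ]
bin 1 [ 0.39  0.5  -0.26  0.81  0.    0.23]
mat -2 [-0.02  0.37 -0.49  0.7   0.   -1.6 ]
mat -1 [-0.02  0.37 -0.49  0.7   0.    3.12]
mat 0 [-0.02  0.37 -0.49  0.7   0.    1.55]
mat 1 [-0.02  0.37 -0.49  0.7   0.   -0.02]
nest -2 [-0.56  0.56 -0.14  0.87  0.   -2.04]
nest -1 [-0.56  0.56 -0.14  0.87  0.    2.67]
nest 0 [-0.56  0.56 -0.14  0.87  0.    1.1 ]
nest 1 [-0.56  0.56 -0.14  0.87  0.   -0.47]
```

```bash
python3 - <<'E'
from h import *
robot.gripper_to(0)
robot.reach([650,-146,400],rv(-0.0885))
im,C,p=wrist("w1"); s=robot.sense(); print(s["t"],s["tcp_pos"],s["finger_gap"],s["wrist_force"])
E
```

```text
2.8833 [ 649.62244809 -147.04152344  400.18172844] 0.3701996978942312 [-0.18990848  0.00331219 -0.00648093]
```

View pics/w1.png

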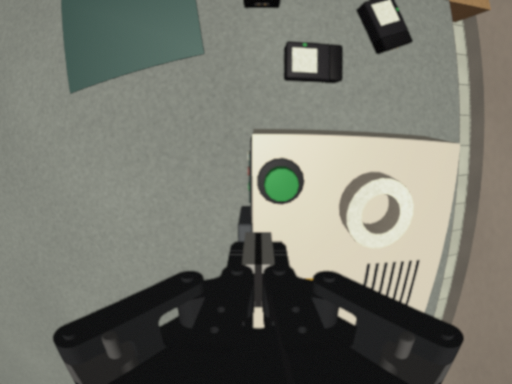

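```bash
python3 - <<'E'
from h import *
im=cv2.imread("pics/w1.png"); s=robot.sense(); C=robot.get_calibration("wrist"); p=(np.array(s["tcp_pos"]),np.array(s["ee_rot"]))
hsv=cv2.cvtColor(im,cv2.COLOR_BGR2HSV).astype(int); H,S,V=[hsv[...,i] for i in range(3)]
g=(H>50)&(H<80)&(S>120)&(V>60); g[:150]=0
r,c=rect(g,C,108,p); print(r)
# tester top edges: left edge (front) & top edge(+y side)
t=((V>150)&(S<60)).astype(np.uint8)
F=[]; 
for y in range(145,200,3):
    x=np.argmax(t[y,200:330])+200; F.append((x,y))
print(F[:4],F[-4:])
P=cast(F,C,90,p)[:,:2]; print(P[::5].round(1)); vx,vy,_,_=cv2.fitLine(P.astype(np.float32),cv2.DIST_HUBER,0,.01,.01).ravel(); print("front ang",np.arctan2(-vx/vy*1,1)if vy else 0)
G=[]
for x in range(262,440,6):
    y=np.argmax(t[110:170,x])+110; G.append((x,y))
P=cast(G,C,90,p)[:,:2]; print(P[::8].round(1)); print("side", np.polyfit(P[:,0],P[:,1],1))
E
```

```text
((669.7553100585938, -142.55221557617188), (30.861055374145508, 30.995363235473633), 85.2197036743164)
[(np.int64(252), 145), (np.int64(252), 148), (np.int64(252), 151), (np.int64(252), 154)] [(np.int64(252), 190), (np.int64(252), 193), (np.int64(252), 196), (np.int64(252), 199)]
[[ 646.2 -107.3]
 [ 644.9 -121.6]
 [ 643.6 -136.1]
 [ 642.2 -151. ]]
front ang -0.092869595
[[ 656.5  -97.8]
 [ 701.6 -101.2]
 [ 749.4 -105.7]
 [ 802.9 -110.7]]
side [ -0.08841884 -39.48354644]
```

```bash
python3 - <<'E'
from h import *
a=-0.09
robot.move_l([670,-143.5,292],rv(a),vel=150)
print(robot.move_l([670,-143.5,272],vel=25,threshold=9)); s=robot.sense(); print(s["t"],s["tcp_pos"],s["wrist_force"])
robot.hold(0.15)
robot.move_l([670,-143.5,330],vel=150)
robot.reach([600,-150,400],rv(a))
im,C,p=wrist("w2"); s=robot.sense(); print(s["t"],s["tcp_pos"])
cv2.imwrite("pics/top1.png",robot.get_image("top")[:,:,::-1])
E
```

```text
True
4.4917 [ 670.01986791 -143.50839528  273.41755063] [-0.91268235  1.29004791  7.82787934]
5.7083 [ 599.99442825 -150.01639982  398.87186197]
```

View pics/w2.png

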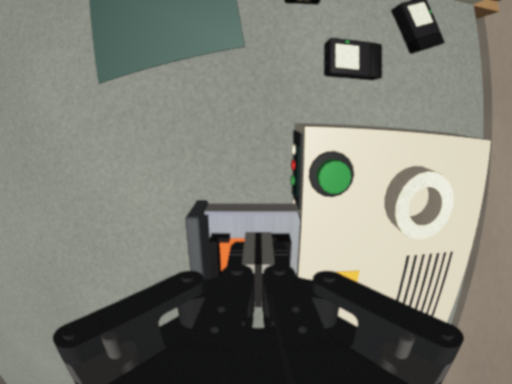

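View pics/top1.png

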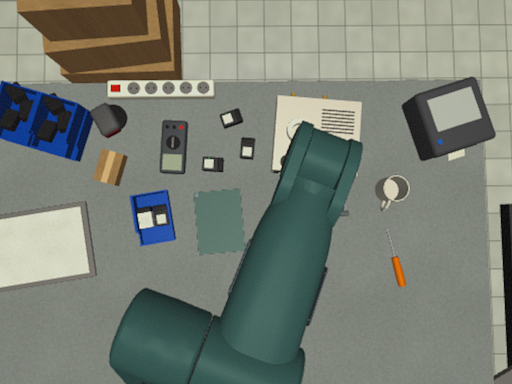

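```bash
python3 - <<'E'
from h import *
a=0.167
off=-70*R(a)[:,2]
robot.gripper_to(85)
robot.reach([507.7+off[0],298.2+off[1],340],rv(a))
robot.hold(0.1)
im,C,p=wrist("w3"); s=robot.sense(); print(s["t"],s["tcp_pos"],s["finger_gap"])
np.savez("w3.npz",p=p[0],r=p[1])
E
```

```text
8.15 [519.88530252 228.37547454 340.079041  ] 84.93876977695994
```

View pics/w3.png

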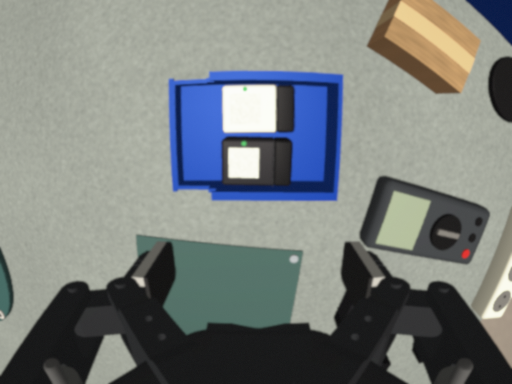

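```bash
python3 - <<'E'
from h import *
im=cv2.imread("pics/w3.png"); z=np.load("w3.npz"); p=(z["p"],z["r"]); C=robot.get_calibration("wrist")
hsv=cv2.cvtColor(im,cv2.COLOR_BGR2HSV).astype(int); H,S,V=[hsv[...,i] for i in range(3)]
t=(V>140)&(S<70); n=np.zeros_like(t); n[78:137,212:300]=t[78:137,212:300]
r,c=rect(n,C,38,p); B=cv2.boxPoints(r); print("white",r,B.round(1).tolist())
print(c.min(0),c.max(0))
# cap: far end edge at top. dark region right of the white, rows 90-128
for row in (92,100,108,116,124):
    print(row, im[row,268:304].max(-1).tolist())
m=(H>72)&(H<95)&(S>35); n=np.zeros_like(t); n[225:330,120:310]=m[225:330,120:310]
b=cv2.resize(im[70:205,165:350],None,fx=4,fy=4,interpolation=cv2.INTER_CUBIC); cv2.imwrite("pics/c3.png",b)
E
```

```text
white ((498.5749816894531, 300.2909240722656), (48.84838104248047, 43.90607452392578), 9.22964859008789) [[470.8999938964844, 318.0], [478.0, 274.70001220703125], [526.2000122070312, 282.5], [519.2000122070312, 325.8999938964844]]
[222  84] [276 132]
92 [252, 252, 252, 253, 252, 251, 244, 214, 151, 91, 64, 65, 65, 65, 63, 60, 59, 57, 56, 54, 53, 50, 48, 45, 43, 70, 124, 172, 198, 204, 205, 205, 204, 205, 204, 203]
100 [253, 253, 253, 253, 252, 251, 244, 209, 135, 76, 59, 63, 65, 64, 61, 60, 59, 56, 54, 53, 51, 49, 48, 44, 42, 66, 127, 182, 202, 205, 205, 204, 204, 204, 204, 203]
108 [253, 253, 253, 253, 252, 252, 246, 215, 147, 86, 61, 62, 64, 62, 61, 59, 58, 56, 55, 53, 52, 49, 47, 44, 40, 58, 120, 178, 201, 205, 205, 205, 204, 204, 204, 204]
116 [253, 253, 253, 253, 252, 252, 245, 207, 143, 88, 60, 62, 62, 61, 59, 58, 56, 54, 53, 52, 50, 50, 47, 44, 41, 68, 123, 173, 198, 204, 204, 204, 204, 204, 203, 203]
124 [253, 253, 253, 253, 252, 252, 245, 204, 125, 69, 55, 59, 60, 59, 58, 56, 56, 53, 51, 51, 50, 47, 45, 42, 43, 76, 131, 175, 196, 204, 203, 203, 202, 203, 202, 202]
```

View pics/c3.png

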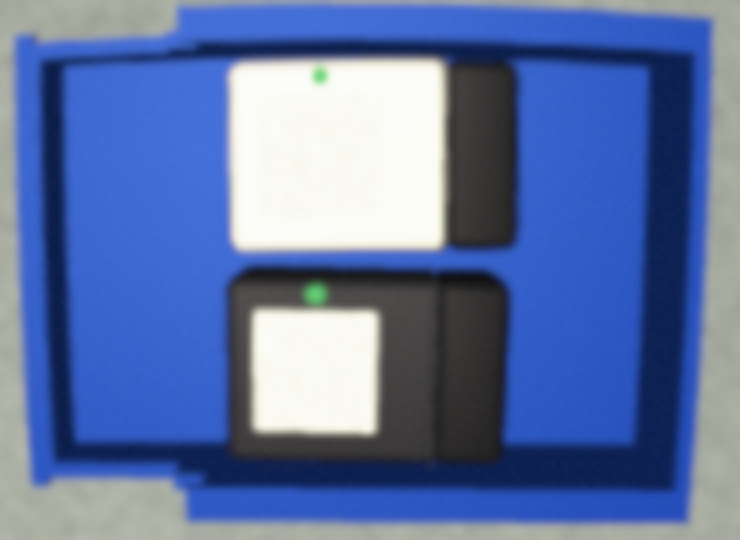

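```bash
python3 - <<'E'
from h import *
a=0.161
robot.reach([507.1,301.2,250],rv(a))
robot.move_l([507.1,301.2,174],vel=80,threshold=12)
s=robot.sense(); print(s["t"],s["tcp_pos"],s["wrist_force"])
robot.gripper_to(55); s=robot.sense(); print(s["finger_gap"],s["wrist_force"])
robot.move_l([507.1,301.2,270],vel=100)
s=robot.sense(); print(s["t"],s["finger_gap"],s["wrist_force"])
im,C,p=wrist("w4")
cv2.imwrite("pics/top2.png",robot.get_image("top")[150:270,100:260,::-1])
E
```

```text
9.7833 [507.2874846  301.27135665 174.47428198] [-0.67847157  0.05724131 -0.02169363]
65.20219576426084 [-1.279251   -0.79376005  7.76855842]
11.2083 65.06357939082419 [-1.18442047 -0.71935135 -2.16950869]
```

View pics/w4.png

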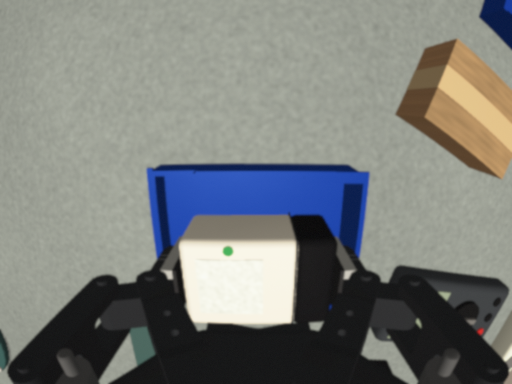

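```bash
python3 - <<'E'
from h import *
a=-0.09
robot.reach([494,71,260],rv(a))
robot.move_l([494,71,181],vel=100)
s=robot.sense(); print(s["t"],s["wrist_force"],s["tcp_pos"])
print(robot.move_l([494,71,168],vel=20,threshold=4)); s=robot.sense(); print(s["t"],s["tcp_pos"],s["wrist_force"],s["finger_gap"])
robot.gripper_to(85)
s=robot.sense(); print(s["t"],s["wrist_force"],s["finger_gap"])
robot.hold(0.1)
robot.move_l([494,71,270],vel=120)
s=robot.sense(); p=[494,71,330]-80*R(a+np.pi/2)[:,2]
robot.reach(p,rv(a+np.pi/2)); robot.hold(0.1)
im,C,q=wrist("w5"); np.savez("w5.npz",p=q[0],r=q[1]); s=robot.sense(); print(s["t"],s["tcp_pos"])
E
```

```text
13.1667 [-0.814401   -0.80699366 -1.36322651] [494.25635392  71.17392709 181.42092638]
True
13.6167 [494.02128358  70.97445874 173.75362554] [-2.31395362  0.1091252  10.73573843] 65.12800768420699
13.9583 [-0.40277274  0.13602752 -0.69183959] 84.75826640642136
16.575 [573.53484446  63.83119318 329.85615817]
```

View pics/w5.png

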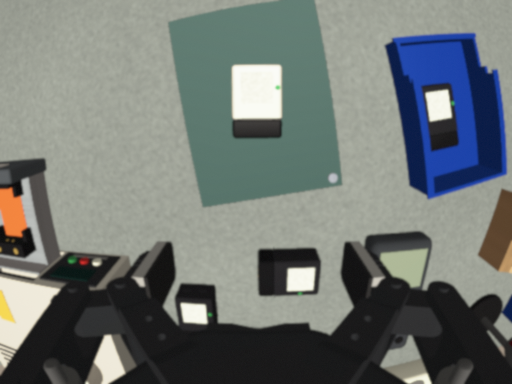

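```bash
python3 - <<'E'
from h import *
im=cv2.imread("pics/w5.png"); z=np.load("w5.npz"); p=(z["p"],z["r"]); C=robot.get_calibration("wrist")
hsv=cv2.cvtColor(im,cv2.COLOR_BGR2HSV).astype(int); H,S,V=[hsv[...,i] for i in range(3)]
t=(V>140)&(S<70); n=np.zeros_like(t); n[50:150,210:300]=t[50:150,210:300]
r,c=rect(n,C,37,p); B=cv2.boxPoints(r); print("white",r,B.round(1).tolist())
d=(im.max(-1)<70); n=np.zeros_like(t); n[50:150,210:300]=d[50:150,210:300]
n=cv2.morphologyEx(n.astype(np.uint8),cv2.MORPH_OPEN,np.ones((5,5)))
r,c=rect(n,C,37,p); print("cap",r,cv2.boxPoints(r).round(1).tolist())
E
```

```text
white ((484.25787353515625, 71.73191833496094), (44.379188537597656, 48.810123443603516), 84.82459259033203) [[458.0, 51.79999923706055], [506.6000061035156, 47.400001525878906], [510.6000061035156, 91.5999984741211], [462.0, 96.0]]
cap ((517.3961791992188, 69.13018798828125), (42.020423889160156, 14.244832038879395), 84.85521697998047) [[508.3999938964844, 48.79999923706055], [522.5999755859375, 47.599998474121094], [526.4000244140625, 89.4000015258789], [512.2000122070312, 90.69999694824219]]
```

```bash
python3 - <<'E'
from h import *
a=-0.09+np.pi/2
robot.reach([493,71,250],rv(a))
robot.move_l([493,71,181],vel=80,threshold=12)
s=robot.sense(); print(s["t"],s["tcp_pos"],s["wrist_force"])
robot.gripper_to(35); s=robot.sense(); print(s["finger_gap"],s["wrist_force"])
robot.move_l([493,71,260],vel=100)
s=robot.sense(); print(s["t"],s["finger_gap"],s["wrist_force"])
p=np.array([574.5,-261,330])-80*R(a)[:,2]
robot.reach(p,rv(a)); robot.hold(0.15)
im,C,q=wrist("w6"); np.savez("w6.npz",p=q[0],r=q[1]); s=robot.sense(); print(s["t"],s["tcp_pos"],s["finger_gap"])
E
```

```text
18.125 [493.24788842  70.99235593 181.38491806] [ 0.54251422  0.51705277 -0.65700093]
42.92792161840163 [-2.20994036 -1.16659744  8.16139107]
19.5333 42.8312756505908 [-0.68702553 -0.06871507 -2.03106345]
21.1583 [ 654.24474312 -267.19077423  330.18515456] 43.14329054852244
```

View pics/w6.png

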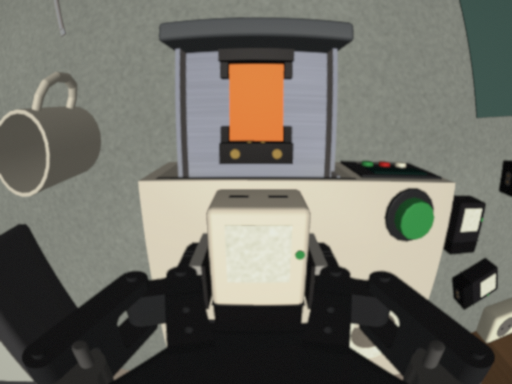

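```bash
python3 - <<'E'
from h import *
im=cv2.imread("pics/w6.png"); z=np.load("w6.npz"); p=(z["p"],z["r"]); C=robot.get_calibration("wrist")
hsv=cv2.cvtColor(im,cv2.COLOR_BGR2HSV).astype(int); H,S,V=[hsv[...,i] for i in range(3)]
n=(H<18)&(S>150)&(V>150); n[200:]=0; n[:,:200]=0;n[:,330:]=0
r,c=rect(n,C,20,p); print("orange z20",r,cv2.boxPoints(r).round(1).tolist()); print(c.min(0),c.max(0))
r2,_=rect(n,C,46,p); print("z46",cv2.boxPoints(r2).round(1).tolist())
th=-0.09; M=np.array([[np.cos(th),np.sin(th)],[-np.sin(th),np.cos(th)]])
P20=(cast(c,C,20,p)[:,:2])@M.T; P46=(cast(c,C,46,p)[:,:2])@M.T
print("far edge u z20",np.percentile(P20[:,0],[0,2,5]),"near u z46",np.percentile(P46[:,0],[95,98,100]),"z20",P20[:,0].max())
v=P20[:,1]; print("v",v.min(),v.max(),np.percentile(v,[3,97]))
b=cv2.resize(im[10:190,150:370],None,fx=3.5,fy=3.3,interpolation=cv2.INTER_CUBIC); cv2.imwrite("pics/c6.png",b)
# tester front face top edge, drawer front outer face top edge z78
for nm,pt,zz in [("front outer L",(160,30),78),("front outer R",(352,30),78),("outer top mid",(256,22),78),("tester corner L",(142,182),90),("tester corner R",(452,182),90),("button",(410,220),108)]:
    q=cast(pt,C,zz,p)[0,:2]; print(nm,q.round(1),(M@q).round(1))
print("tcp",(M@p[0][:2]).round(1))
E
```

```text
orange z20 ((573.7294311523438, -260.6337585449219), (49.74308776855469, 71.95133209228516), 84.91769409179688) [[535.7000122070312, -282.20001220703125], [607.4000244140625, -288.6000061035156], [611.7999877929688, -239.0], [540.0999755859375, -232.6999969482422]]
[229  64] [283 140]
z46 [[540.0, -280.1000061035156], [605.0, -285.8999938964844], [609.0, -241.0], [544.0, -235.1999969482422]]
far edge u z20 [558.82610731 558.91099403 558.98625559] near u z46 [628.23450546 628.24074189 628.24191561] z20 630.8130096833202
v -232.92990167393995 -183.17074373380177 [-232.90790427 -183.20052898]
front outer L [ 510.1 -327.8] [ 537.5 -280.6]
front outer R [ 523. -183.] [ 537.4 -135.2]
outer top mid [ 514.6 -255.1] [ 535.5 -207.8]
tester corner L [ 624.9 -351.7] [ 654.  -294.1]
tester corner R [ 645.7 -100.7] [652.2 -42.2]
button [ 667.2 -151.8] [678.1 -91.2]
tcp [ 675.6 -207.1]
```

View pics/c6.png

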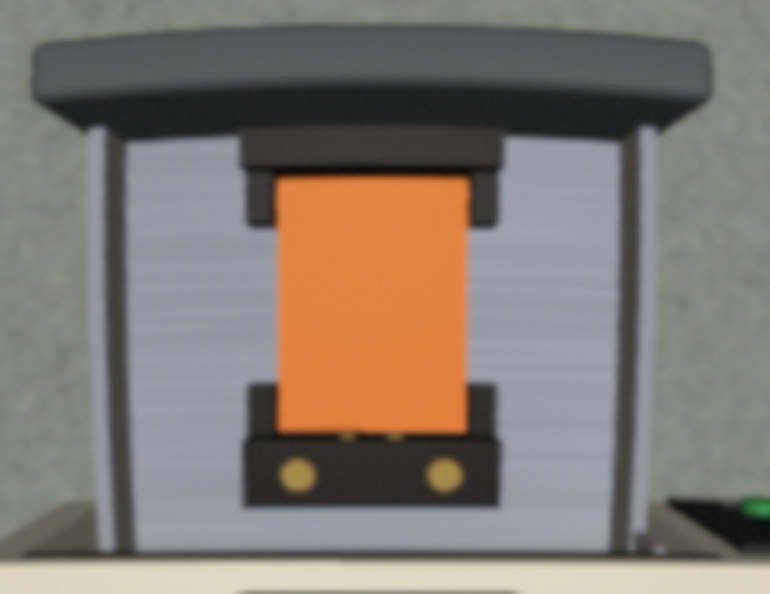

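```bash
python3 - <<'E'
from h import *
a=-0.089+np.pi/2; x,y=574.1,-260.6
robot.move_l([x,y,290],rv(a),vel=120)
robot.move_l([x,y,207],vel=80,threshold=6)
s=robot.sense(); print(s["t"],s["wrist_force"],s["tcp_pos"])
print(robot.move_l([x,y,194],vel=20,threshold=4)); s=robot.sense(); print(s["t"],s["tcp_pos"],s["wrist_force"],s["finger_gap"])
E
```

```text
23.2417 [-1.01586462 -0.07209817 -2.09767977] [ 574.27606203 -260.6859149   207.52852189]
True
23.725 [ 574.3313681  -260.62357292  198.48823855] [0.76511252 0.89993981 7.66481071] 43.13436304312586
```

```bash
python3 - <<'E'
from h import *
a=-0.089+np.pi/2; x,y=574.1,-260.6
robot.gripper_to(60); robot.hold(0.3)
robot.move_l([x,y,300],vel=100)
p=np.array([x,y,330])-80*R(a)[:,2]
robot.move_l(p,vel=150); robot.hold(0.1)
im,C,q=wrist("w7"); np.savez("w7.npz",p=q[0],r=q[1]); s=robot.sense(); print(s["t"],s["tcp_pos"],s["finger_gap"],s["wrist_force"])
hsv=cv2.cvtColor(im,cv2.COLOR_BGR2HSV).astype(int); H,S,V=[hsv[...,i] for i in range(3)]
t=(V>140)&(S<40); n=np.zeros_like(t); n[40:150,210:310]=t[40:150,210:310]
r,c=rect(n,C,54,q); print("white",r,cv2.boxPoints(r).round(1).tolist())
cv2.imwrite("pics/c7.png",cv2.resize(im[10:190,150:370],None,fx=3.5,fy=3.3,interpolation=cv2.INTER_CUBIC))
E
```

```text
26.375 [ 653.11087473 -267.67570401  329.86807493] 59.95314534103981 [-0.00223257  0.47080396  0.26061709]
white ((573.6492309570312, -248.53671264648438), (62.56583023071289, 79.52501678466797), 85.69699096679688) [[531.7000122070312, -276.70001220703125], [611.0, -282.70001220703125], [615.5999755859375, -220.3000030517578], [536.2999877929688, -214.39999389648438]]
```

View pics/c7.png

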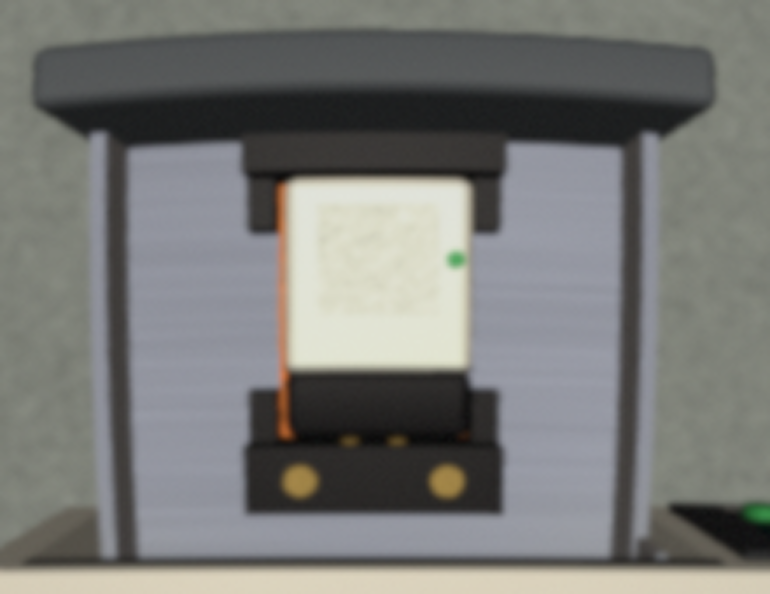

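```bash
python3 - <<'E'
from h import *
z=np.load("w7.npz"); q=(z["p"],z["r"]); C=robot.get_calibration("wrist")
P=cast([(232.3,64),(284,64),(284,122),(232.3,122)],C,54,q)[:,:2]; print(P.round(1).tolist(), "adapter~",(P.mean(0)+8.5*np.array([.996,-.089])).round(1))
th=-0.089; a=th+np.pi/2; ex=np.array([np.cos(th),np.sin(th)]); n=np.array([573.7,-260.6])
def pt(d,z): return [*(n+d*ex),z]   # d along drawer axis from open nest centre
robot.move_l(pt(0,340),vel=200)
robot.gripper_to(0)
robot.move_l(pt(-125,300),vel=200)
robot.move_l(pt(-125,220),vel=120)
print(robot.move_l(pt(-60,220),vel=50,threshold=3))
s=robot.sense(); d=(s["tcp_pos"][:2]-n)@ex; print(s["t"],"contact d",d,s["wrist_force"],s["finger_gap"])
np.save("d0.npy",d)
E
```

```text
[[540.2, -277.2], [543.8, -235.6], [591.7, -239.6], [588.0, -281.6]] adapter~ [ 574.4 -259.2]
True
30.1083 contact d -73.78435092335832 [-2.21465115 -0.00657193  1.69761749] 0.4872585280127983
```

```bash
python3 - <<'E'
from h import *
th=-0.089; ex=np.array([np.cos(th),np.sin(th)]); n=np.array([573.7,-260.6]); d0=float(np.load("d0.npy"))
def pt(d,z=220): return [*(n+d*ex),z]
def rep(*x):
    s=robot.sense(); print(*x,round(s["t"],2),"d-d0",((s["tcp_pos"][:2]-n)@ex-d0).round(2),"F",np.round(s["wrist_force"],1))
print(robot.move_l(pt(d0+30),vel=40,threshold=20)); rep()
print(robot.move_l(pt(d0+90),vel=60,threshold=14)); rep()
print(robot.move_l(pt(d0+98),vel=20,threshold=16)); rep()
for k in range(100,113,2):
    h=robot.move_l(pt(d0+k),vel=15,threshold=18); rep(k,h)
    if h: break
E
```

```text
False
31.02 d-d0 29.59 F [-4.1  0.6 -3.1]
False
32.17 d-d0 89.47 F [-7.1 -0.1 -2.8]
False
32.73 d-d0 97.28 F [-8.5 -0.7 -0.7]
100 False 33.01 d-d0 99.4 F [-7.  -0.1 -2. ]
102 False 33.29 d-d0 101.42 F [-7.  -0.2 -1.9]
104 False 33.58 d-d0 103.48 F [-6.4  0.1 -2.6]
106 False 33.86 d-d0 105.61 F [-4.  -0.5 -3.3]
108 False 34.14 d-d0 107.61 F [-5.1  0.8 -2.8]
110 False 34.42 d-d0 109.59 F [-5.3  0.  -3.5]
112 False 34.71 d-d0 111.21 F [-8.2  0.5 -0.8]
```

```bash
python3 - <<'E'
from h import *
th=-0.089; a=th+np.pi/2; ex=np.array([np.cos(th),np.sin(th)]); n=np.array([573.7,-260.6]); d0=float(np.load("d0.npy"))
def pt(d,z=220): return [*(n+d*ex),z]
def rep(*x):
    s=robot.sense(); print(*x,round(s["t"],2),"d-d0",((s["tcp_pos"][:2]-n)@ex-d0).round(2),"F",np.round(s["wrist_force"],1))
h=robot.move_l(pt(d0+114),vel=15,threshold=7); rep(h)
for k in (110,107,104,100):
    robot.move_l(pt(d0+k),vel=20); rep(k)
robot.move_l(pt(d0+60),vel=80); rep()
im,C,q=wrist("w8")
robot.move_l(pt(d0+20,300),vel=150)
robot.reach([540,-60,420],rv(a))
im,C,q=wrist("w9"); rep()
cv2.imwrite("pics/top3.png",robot.get_image("top")[:,:,::-1])
cv2.imwrite("pics/scene3.png",robot.get_image("scene")[:,:,::-1])
E
```

```text
True 34.92 d-d0 111.39 F [-5.7 -0.6  3.8]
110 35.17 d-d0 109.59 F [-7.2  0.4  2.6]
107 35.47 d-d0 107.24 F [-0.1 -0.4  0.1]
104 35.77 d-d0 103.98 F [ 0.2  0.6 -0.2]
100 36.12 d-d0 99.9 F [0.5 0.  0.3]
36.77 d-d0 60.31 F [-0.3 -0.7  0.7]
38.53 d-d0 22.61 F [ 0.8 -1.2 -0.4]
```

View pics/w9.png

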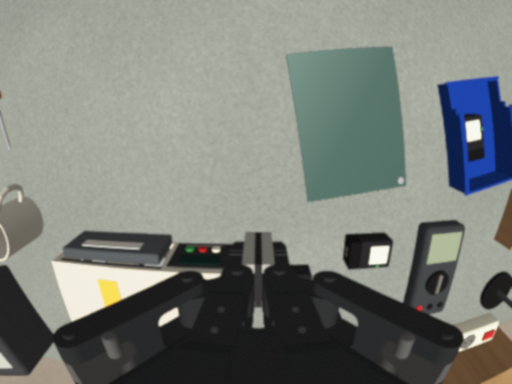

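View pics/top3.png

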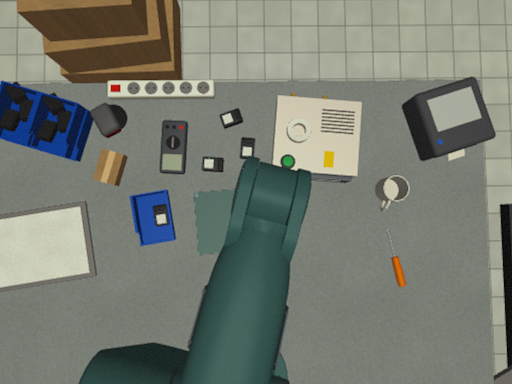

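```bash
python3 -c "
from bench import robot
print(robot.sign_off(), robot.sense()['t'])"
```

```text
the job is handed in; nothing more can be done
the job is handed in; nothing more can be done
```

The white adapter is in the tester's drawer, the drawer is shut, and I handed the job in at about 38.5 s on the robot's clock. No verdict was reported.

- **Release:** I pressed the green button to about 8 N, and the drawer sprang open.
- **Transfer:** I lifted the adapter from the bin by its ends and set it flat on the mat. I then took it again by its sides and lowered it into the nest until it touched, with the black inlet end towards the tester.
- **Drawer:** I pushed it home slowly. Wrist force peaked at about 8.5 N in the readings between moves, dropped at the catch, and rose again at the hard stop.

**Last checks**
- The adapter lay flat, about 1.5 mm from the nest's centre, measured from the wrist camera before the drawer was shut. I could not see it after that.
- After I backed the fingers away, the contact force fell to zero and the drawer stayed shut in both the wrist and top views.
- The black adapter was still flat in the bin, and the other things in view had not visibly moved.
- The top and wrist cameras disagreed by 3 to 4 mm in y on the button and the adapter. I used the wrist camera for the adapter and nest, and a position close to the wrist's for the button.
- One colour mask, for the adapter in the nest, merged with the drawer. I took its corners by eye from the crop instead.

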